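# Seat a pot lid in the decorating jig and set its clamp screw a quarter turn off

### The job

Lift the small lid off the ware board, set it gently (not dropped) into the round pocket of the decorating jig, rim down and fully home, and let go of it. Then turn the jig's thumbscrew clockwise until it seats against its stop, back it off a quarter turn so the fired clay is not squeezed, and finish still gripping the thumbscrew, holding it there so that it cannot creep while I nip up its lock nut. Leave the other pieces on the board and table where they are.

Things in the scene. Friction and masses are not known exactly. Their poses are not given: they have to be found in the camera images.
- lid: the smaller of two plain bisque pot lids (same clay), standing rim down on the ware board. Origin: centre of the underside of its rim, z up through the knob. From below: round rim 44 mm across and 10 mm high, flange 56 mm across and 8 mm thick (z 10 to 18 mm), upright cylindrical knob 22 mm across and 24 mm tall (z 18 to 42 mm). About 80 g. It starts on the left or right of the robot-side half of the board; the two lids may swap places between starts.
- large_lid: the larger lid, not to be used: flange 80 mm across, rim 62 mm, same heights and knob as the small one; it does not fit the pocket. Origin as for the small lid.
- ware_board: fixed grey board 220 x 270 x 12 mm under the lids, gecko and bulb. Origin: centre of its underside.
- jig: fixed plywood jig block 100 mm (own x) by 220 mm (own y) by 25 mm high. Origin: centre of its underside, on the table. Its round pocket is at own y = -60 mm, its thumbscrew at own y = +60 mm; between them a flat aluminium jaw (8 mm high on top of the block, 24 mm wide) slides with the screw, 1 mm per radian, and stops a little short of the lid's flange.
- pocket (a point): centre of the pocket's mouth, at the top face of the jig block (25 mm above the table). The hole is 48 mm across and goes through to the table. The lid is home when its rim is in the hole and its flange rests on the block: lid origin 10 mm below this point.
- thumbscrew (a joint): angle of the thumbscrew in rad: 0 is fully seated against its hard stop, negative is backed off; turning clockwise seen from above brings it up to 0, a quarter turn back is -1.57. It starts somewhere between -2.2 and -0.9, stays where it is left and turns with light friction (0.06 N m). Its axis is vertical and it does not noticeably rise or sink (fine thread).
- wing (a point): centre of the thumbscrew's flat steel wing, on the screw axis, 74 mm above the table. The wing is a bar 44 mm long (own x), 12 mm thick (own y) and 30 mm tall (z 59 to 89 mm above the table) on a thin stem; it turns with the screw. The dark boss below it is 38 mm across, its top 39 mm above the table.
- gecko: bystander: ochre clay gecko, about 90 x 40 x 30 mm, at the far edge of the ware board. Origin: centre of its underside.
- bulb: bystander: small white clay bulb, 52 mm across and 56 mm tall, at the far edge of the ware board. Origin: centre of its foot.
- trim_tool: bystander: wooden trimming tool 12 x 12 mm, about 140 mm long, lying on the table beside the jig on the robot's side. Origin: under the middle of its handle.
- rib: bystander: flat dark wooden rib 50 x 90 x 8 mm on the table beyond the jig. Origin: centre of its underside.
- glaze_jar: bystander: blue glaze jar 60 mm across, 85 mm tall, beyond the jig. Origin: centre of its foot.
Mind the look-alikes: they are no part of the job. Leave any orange look-alike of the lid alone.

How it is judged:
By the outcome, as a careful person would: the job done as asked, in the order asked, and still so for the second after the job is handed in, while the arm keeps its last pose, push and grip.
It also fails if it takes over 64 s, if anything falls off the work surface, if the arm or the gripper's body presses on something with over 40 N, if the wrist force passes 120 N, or if a joint passes its speed limit or range.

### The arm

A 7-joint arm with a two-finger parallel gripper is mounted at the origin on the work surface. World frame = base frame: x ahead of the robot, y to its left, z up, the work surface at z = 0. Lengths are in m, angles in rad, forces in N, time in s.
With the tool pointing down it reaches from about 0.35 to 0.9 m from the base axis. Payload 8.1 kg.
Tool frame: the origin (TCP) lies midway between the tips of the shut fingers; the grasp point (between the pads) lies 19 mm behind it; x points along the fingers, z is the direction in which the jaws open and shut, and the axes are right-handed (so a half turn about x gives the same grasp; the last joint's range is limited). The gripper opens to 92 mm and grips with 3 to 60 N. Pads are 19 mm wide; open, the fingers measure 130 mm over their backs; the gripper's body (75 mm by 190 mm) begins 47 mm behind the grasp point.
Start: joints at [-1.282, 0.434, 0.025, 1.573, -0.012, 1.134, -0.075], TCP at [0.239, 0.578, 0.227] pointing down, gripper open.
Joint ranges: [-2.62, 2.62], [-0.44, 2.09], [-1.27, 1.32], [0.08, 2.57], [-1.32, 4.46], [0.12, 2], [-2.74, 2.74]. Speed limits (rad/s): [2.22, 2.22, 3.01, 3.01, 3.14, 3.14, 3.14].

### API

Orientations are given as a rotation vector (axis times angle).
In Python, from cell import arm, optics, finder gives the robot as it stands.
- The arm moves only by the tool send_rows, never from a script. Its argument "rows" is a list that holds one entry, the list of rows, each a list of 7 numbers: the shift along the tool's x, y, z in mm, then the turn, a rotation vector about the tool's x, y, z in degrees, then the opening in per cent of the stroke, from 0 (shut) to 100 (fully open). A call has exactly 8 rows; each row is the pose to reach, as a shift and turn from the pose commanded when the call began, along the tool's axes at that moment; what a row does not reach only later rows make up. A row lasts 1/10 s, in which the tool goes at most 50 mm and 8.59 degrees, less where a joint would pass 70% of its speed; a pose out of reach is approached as far as the arm can. A call with a gripper value outside its range is refused whole. The fingers move at their own pace and stop on an object; "grip_force" is the grip in N (left out, the last holds). Time passes only in rows, so rows that repeat a pose let the fingers close, or fill a call up. It gives the time, the measured TCP pose, the force and the opening at its end, in the units of the state.
- arm.observe(): the state, without advancing time (a new reading comes with each control period).
- optics.get_image(name): name is "scene" or "top"; returns (picture, depth): 480x640x3 uint8, red, green, blue; 480x640 float32, m along the optical axis (not along the pixel's ray), 0 where there is no reading.
- optics.get_calibration(name): a dict with "camera_matrix" (3x3 intrinsics, pixels), "position" and "orientation" of the camera in the world. Camera axes: x right, y up, looking along -z (the intrinsics and any distortion apply to the point x, -y, -z); pixel columns grow to the right and rows downward; lengths in m; the calibration is good to about 2 mm. A picture is of the moment at which its call begins. get_calibration takes no time and is no camera call.
- arm.sign_off(): hands the job in, once; it reports no verdict.
Trained networks look in the newest picture that a camera, given by its name, has taken for a name from the list of things; names that differ only in an ending like _2 or _b are one class to them, and where a whole thing is asked for, a point or a joint stands for the part that bears it (a point fixed in the world has none). Each returns a list of dicts, best first, with "confidence" (0 to 1); they miss things now and then, are a little off and sometimes report something else, mostly with a low value. They report only what shows in the picture. A call takes as long as a camera call. They do not tell look-alikes from the thing itself.
- finder.search_frame(camera, thing): "bbox" ([left, top, width, height] in pixels, round what is visible of it).
- finder.regions_of(camera, thing): "region" (480x640 bool, what is visible of it) and "bbox" ([left, top, width, height] in pixels, round what is visible of it).
- finder.place_of(camera, thing): "xy" ([column, row] in pixels: a listed point, or the origin of a listed thing).
The state is a dict: "clock": time; "joints": joint angles; "dq": joint speeds; "joint_efforts": joint torques, N m; "position": TCP position; "ee_rot": TCP orientation; "force": force on the tool from outside, world axes, zero at the start; "ft_torque": the same for the moment, N m; "width": opening from 0.0 (shut) to 1.0 (fully open).
Only numpy, scipy, OpenCV 4.12 (cv2) and the standard library are available. Lean on these libraries where they do the work, as an engineer would, in place of code of your own. Each camera call takes 0.05 s, during which the arm holds its last target.

## Working session

There is one attempt and no reset: what is moved stays moved. The work goes in short steps, Python scripts to look and compute and a tool call to move; the robot and the scene stay as the last step left them, time stands still between calls to the robot, and variables do not carry over. Pictures are saved under pics/ and viewed, and the job is handed in when it is done.

Besides the shell and the picture viewer there is one more tool, called after "Emit:" as name(argument=value, ...), one argument or row to a line, values as JSON. send_rows: Moves the arm, as the interface text tells. Its arguments: {"type":"object","properties":{"rows":{"type":"array"},"grip_force":{"type":"number"}},"required":["rows"]}

```bash
ls; mkdir -p pics; python3 - <<'E'
from cell import arm, optics, finder
import cv2
s=arm.observe(); print({k:s[k] for k in ('clock','joints','position','ee_rot','force','width')})
for n in ('scene','top'):
    im,d=optics.get_image(n); cv2.imwrite(f'pics/{n}0.png',im[:,:,::-1]); c=optics.get_calibration(n); print(n,c)
E
```

```text
pics
{'clock': 0.0, 'joints': array([-1.28159694,  0.43525543,  0.02495042,  1.57411651, -0.01162073,
        1.13397606, -0.07512595]), 'position': array([0.23849471, 0.57714623, 0.22591703]), 'ee_rot': array([-0.91685623,  1.37078629,  0.91522267]), 'force': array([0.96241577, 0.00952719, 0.14465894]), 'width': 0.9993413327205416}
scene {'camera_matrix': array([[592.33064795,   0.        , 325.10204085],
       [  0.        , 592.33064795, 244.24900248],
       [  0.        ,   0.        ,   1.        ]]), 'position': array([1.24499384, 0.3536445 , 0.721863  ]), 'orientation': array([0.48201274, 0.90448041, 1.99955368])}
top {'camera_matrix': array([[502.62447401,   0.        , 325.19010593],
       [  0.        , 502.62447401, 240.69838335],
       [  0.        ,   0.        ,   1.        ]]), 'position': array([ 0.5077671 , -0.07240459,  1.02269095]), 'orientation': array([ 0.0703494 , -0.06662059, -1.55825354])}
```

View pics/scene0.png

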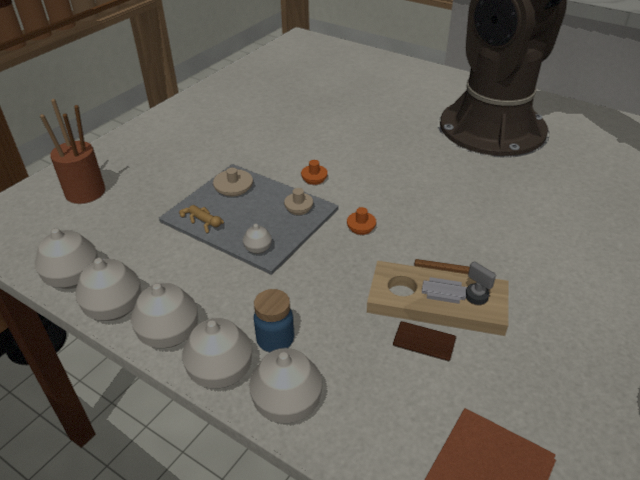

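View pics/top0.png

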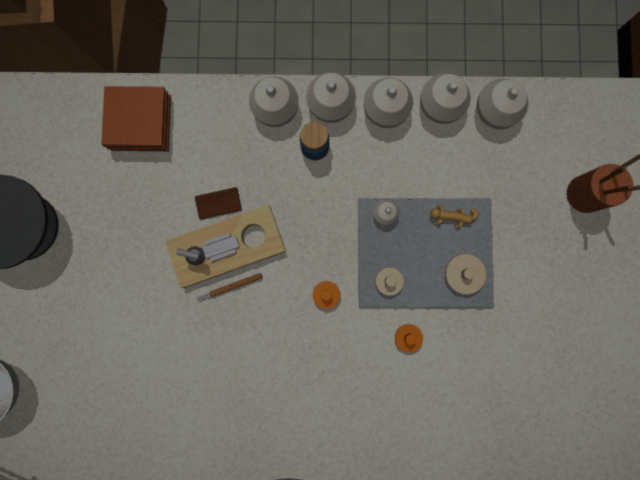

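The scene view shows the small lid at about (298,203), the large lid at (232,182), the pocket at (402,288) and the wing at (481,276). Orange look-alikes sit off the board at (314,173) and (361,221). In the top view they are: small lid (390,282), large lid (466,274), pocket (254,236), wing (190,254).

```bash
cat > h.py <<'E'
import numpy as np, cv2
from scipy.spatial.transform import Rotation as R
from cell import arm, optics, finder
C={n:optics.get_calibration(n) for n in ('scene','top')}
def ray(n,px):
    c=C[n];K=c['camera_matrix'];v=np.array([(px[0]-K[0,2])/K[0,0],-(px[1]-K[1,2])/K[1,1],-1.])
    return np.array(c['position']),R.from_rotvec(c['orientation']).apply(v)
def atz(n,px,z):
    p,d=ray(n,px);return p+d*(z-p[2])/d[2]
def dep(n,px,D):
    p,d=ray(n,px);return p+d*D
def proj(n,X):
    c=C[n];K=c['camera_matrix'];q=R.from_rotvec(c['orientation']).inv().apply(np.asarray(X)-c['position'])
    return np.array([K[0,2]+K[0,0]*q[...,0]/-q[...,2],K[1,2]+K[1,1]*q[...,1]/q[...,2]]).T
def tri(pxs):
    A=np.zeros((3,3));b=np.zeros(3)
    for n,px in pxs.items():
        p,d=ray(n,px);d=d/np.linalg.norm(d);M=np.eye(3)-np.outer(d,d);A+=M;b+=M@p
    X=np.linalg.solve(A,b);return X,{n:np.round(proj(n,X)-px,1) for n,px in pxs.items()}
def cloud(n,D):
    c=C[n];K=c['camera_matrix'];v,u=np.mgrid[:480,:640]
    P=np.stack([(u-K[0,2])/K[0,0]*D,-(v-K[1,2])/K[1,1]*D,-D],-1)
    return R.from_rotvec(c['orientation']).apply(P.reshape(-1,3)).reshape(480,640,3)+c['position']
E
python3 - <<'E'
from h import *
np.set_printoptions(precision=4,suppress=True)
d={}
for n in('top','scene'):
    im,D=optics.get_image(n); np.savez(f'{n}0.npz',im=im,D=D)
    for t in('lid','large_lid','pocket','wing','jig','thumbscrew'):
        for r in finder.place_of(n,t)[:3]: print(n,t,np.round(r['xy'],1),round(r['confidence'],2))
        if t in('lid','thumbscrew','jig'):
            for k,r in enumerate(finder.regions_of(n,t)[:3]):
                print('  region',r['bbox'],round(r['confidence'],2),r['region'].sum()); np.save(f'reg_{n}_{t}_{k}.npy',r['region'])
E
```

```text
top lid [388.3 278.2] 0.69
top lid [326.5 292.9] 0.69
top lid [405.  338.4] 0.69
  region [312.4, 279.7, 28.3, 29.7] 0.77 654
  region [375.7, 265.3, 28.3, 30.9] 0.71 628
  region [396.9, 324.9, 26.4, 27.3] 0.58 665
top large_lid [465.3 275.1] 0.69
top pocket [255.6 234.6] 0.67
top wing [191.8 256.1] 0.78
top jig [225.8 244.2] 0.84
  region [168.5, 203.7, 118.5, 85.3] 0.95 5368
  region [433.5, 202.7, 48.6, 26.4] 0.47 614Traceback (most recent call last):
  File "<stdin>", line 7, in <module>
ValueError: it knows: bulb, gecko, glaze_jar, jig, large_lid, lid, pocket, rib, trim_tool, ware_board, wing
```

```bash
python3 - <<'E'
from h import *
np.set_printoptions(precision=4,suppress=True)
n='scene'
im,D=optics.get_image(n); np.savez(f'{n}0.npz',im=im,D=D)
for t in('lid','large_lid','pocket','wing','jig'):
    for r in finder.place_of(n,t)[:3]: print(n,t,np.round(r['xy'],1),round(r['confidence'],2))
for t in ('lid','jig','wing'):
    for k,r in enumerate(finder.regions_of(n,t)[:3]):
        print('  region',t,r['bbox'],round(r['confidence'],2),r['region'].sum()); np.save(f'reg_{n}_{t}_{k}.npy',r['region'])
for n in('top','scene'):
    D=np.load(f'{n}0.npz')['D'];P=cloud(n,D)
    # table height
    print(n,'invalid',(D==0).mean())
    for nm,(x0,x1,y0,y1) in dict(lid=(.36,.50,-.26,-.15),jig=(.38,.56,.0,.27),board=(.36,.6,-.42,-.13)).items():
        m=(P[...,0]>x0)&(P[...,0]<x1)&(P[...,1]>y0)&(P[...,1]<y1)&(D>0)
        z=P[m][:,2]; h,e=np.histogram(z,bins=np.arange(-.02,.12,.004)); print(nm,[(round(a*1e3),int(b)) for a,b in zip(e,h) if b])
E
python3 -c "
import cv2
t=cv2.imread('pics/top0.png');cv2.imwrite('pics/tj.png',cv2.resize(t[195:305,150:300],None,fx=5,fy=5,interpolation=2))
t=cv2.imread('pics/scene0.png');cv2.imwrite('pics/sj.png',cv2.resize(t[250:340,360:520],None,fx=5,fy=5,interpolation=2))"
```

```text
scene lid [363.7 227.6] 0.69
scene lid [314.3 181.5] 0.63
scene lid [297.4 207.8] 0.58
scene large_lid [228.8 187.8] 0.79
scene pocket [398.7 284.6] 0.81
scene wing [484.3 274.5] 0.84
scene jig [436.  301.3] 0.74
  region lid [348.2, 206.0, 28.3, 24.4] 0.86 603
  region lid [301.2, 161.5, 26.1, 20.8] 0.8 438
  region lid [285.6, 186.6, 26.7, 25.5] 0.64 561
  region jig [369.3, 260.9, 142.4, 73.6] 0.78 7655
  region wing [471.1, 263.2, 24.7, 31.8] 0.64 598
top invalid 0.004134114583333333
lid [(-8, 78), (-4, 1365), (0, 838), (4, 47), (8, 510), (12, 417), (16, 341), (20, 43), (24, 28), (28, 61), (32, 10), (36, 18), (40, 78), (44, 6)]
jig [(-8, 470), (-4, 6435), (0, 3086), (4, 110), (8, 245), (12, 101), (16, 39), (20, 659), (24, 643), (28, 34), (32, 30), (36, 53), (40, 19), (44, 4), (56, 1), (60, 1), (64, 3), (68, 2), (72, 2), (76, 3), (80, 5), (84, 19), (88, 18)]
board [(-8, 236), (-4, 4388), (0, 2927), (4, 273), (8, 4084), (12, 2784), (16, 387), (20, 52), (24, 373), (28, 1174), (32, 142), (36, 27), (40, 88), (44, 15), (48, 37), (52, 148), (56, 17)]
scene invalid 0.004069010416666667
lid [(-4, 243), (0, 773), (4, 33), (8, 102), (12, 266), (16, 207), (20, 46), (24, 23), (28, 46), (32, 19), (36, 17), (40, 46), (44, 13)]
jig [(-4, 1500), (0, 5367), (4, 205), (8, 166), (12, 167), (16, 1), (20, 60), (24, 864), (28, 44), (32, 32), (36, 19), (40, 17), (44, 13), (48, 1), (76, 1), (84, 3), (88, 20)]
board [(-4, 830), (0, 2364), (4, 121), (8, 1293), (12, 3037), (16, 271), (20, 67), (24, 141), (28, 771), (32, 188), (36, 50), (40, 82), (44, 51), (48, 39), (52, 111), (56, 17)]
```

View pics/tj.png

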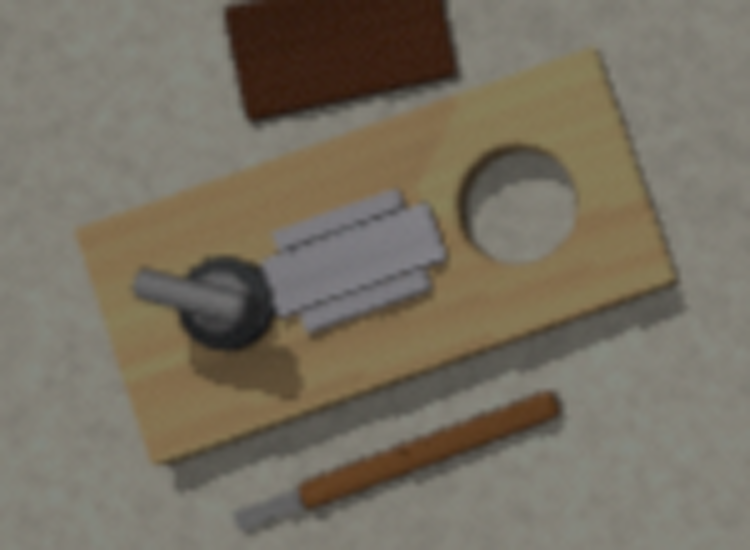

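View pics/sj.png

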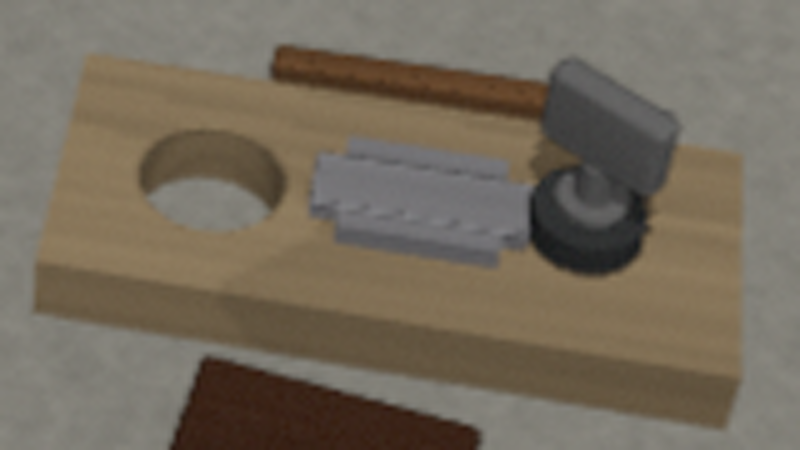

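```bash
cat > fit.py <<'E'
from h import *
from scipy.optimize import least_squares
def cyl(x,y,z0,z1,r,n=48):
    a=np.linspace(0,2*np.pi,n,endpoint=False);c=np.stack([x+r*np.cos(a),y+r*np.sin(a)],-1)
    return np.vstack([np.c_[c,np.full(n,z)] for z in(z0,z1)])
def sil(cam,x,y,zb,S=8,off=(0,0),size=(60,60)):
    m=np.zeros((size[1]*S,size[0]*S),np.uint8)
    for z0,z1,r in((0,.010,.022),(.010,.018,.028),(.018,.042,.011)):
        p=(proj(cam,cyl(x,y,zb+z0,zb+z1,r))-np.array(off)+.5)*S
        cv2.fillConvexPoly(m,cv2.convexHull(p.astype(np.float32)).astype(np.int32),1)
    return cv2.resize(m.astype(np.float32),size,interpolation=cv2.INTER_AREA)
def fitlid(cam,mask,x0,y0,zb):
    ys,xs=np.nonzero(mask);off=(int(xs.mean())-30,int(ys.mean())-30)
    mk=mask[off[1]:off[1]+60,off[0]:off[0]+60].astype(float)
    best=None;c=np.array([x0,y0])
    for st in(.003,.001,.0004):
        g=[(np.abs(sil(cam,c[0]+i*st,c[1]+j*st,zb,off=off)-mk).sum(),c[0]+i*st,c[1]+j*st) for i in range(-4,5) for j in range(-4,5)]
        b=min(g);c=np.array(b[1:])
    return c,b[0],mk.sum()
E
python3 - <<'E'
from fit import *
np.set_printoptions(precision=4,suppress=True)
# jig
T=(np.array([(78,230),(598,48),(678,283),(155,463)])+.5)/5-.5+np.array([150,195])
S=(np.array([(742,152),(88,55),(38,265),(740,380)])+.5)/5-.5+np.array([360,250])
# top order: far-left(+y,+x), far-right(-y,+x), near-right(-y,-x), near-left
loc=np.array([(.05,.11),(.05,-.11),(-.05,-.11),(-.05,.11)])
S=S[[3,2,1,0]]
def J(p,z=.025):
    c,s=np.cos(p[2]),np.sin(p[2]);return np.c_[p[0]+c*loc[:,0]-s*loc[:,1],p[1]+s*loc[:,0]+c*loc[:,1],np.full(4,z)]
for nm,o in dict(top={'top':T},scene={'scene':S},both={'top':T,'scene':S}).items():
    r=least_squares(lambda p:np.concatenate([(proj(k,J(p))-v).ravel() for k,v in o.items()]),[.46,.13,.3])
    c,s=np.cos(r.x[2]),np.sin(r.x[2]);f=lambda y:r.x[:2]+np.array([-s*y,c*y])
    print(nm,r.x,'res',np.round(r.fun,1),'pocket',f(-.06),'wing',f(.06))
r=least_squares(lambda p:np.concatenate([(proj(k,J(p,p[3]))-v).ravel() for k,v in {'top':T,'scene':S}.items()]),[.46,.13,.3,.02]);print('free z',r.x)
# lid
for cam in('top','scene'):
    im=np.load(cam+'0.npz')['im'];rg=np.load(f"reg_{cam}_lid_{1 if cam=='top' else 2}.npy")
    hsv=cv2.cvtColor(im,cv2.COLOR_RGB2HSV)
    rr=cv2.dilate(rg.astype(np.uint8),np.ones((7,7)))>0
    print(cam,'in',np.median(hsv[rg],0),'ring',np.median(hsv[rr&~rg],0))
    m=rr&(hsv[...,1]>55)&(hsv[...,0]<30)
    m=cv2.morphologyEx(m.astype(np.uint8),cv2.MORPH_OPEN,np.ones((3,3)))>0
    for mm in(rg,m):print(cam,fitlid(cam,mm,.43,-.2,.012))
    cv2.imwrite(f'pics/m_{cam}.png',np.hstack([cv2.resize((x[170:310,270:420]*255).astype(np.uint8),None,fx=2.5,fy=2.5) for x in(rg,m)]))
pw={'top':(191.8,256.1),'scene':(484.3,274.5)};pp={'top':(255.6,234.6),'scene':(398.7,284.6)};pl={'top':(388.3,278.2),'scene':(297.4,207.8)}
for n,p in dict(wing=pw,pocket=pp,lid=pl).items():print(n,*tri(p))
E
```

```text
top [0.583  0.1295 0.3484] res [-0.3 -0.4  0.2 -0.1  0.4 -0.1 -0.3  0.6] pocket [0.6034 0.0731] wing [0.5625 0.1859]
scene [0.5825 0.1352 0.3589] res [ 0.6 -0.2 -0.3 -0.3 -0.3  0.   0.   0.4] pocket [0.6035 0.079 ] wing [0.5614 0.1914]
both [0.5825 0.1329 0.3526] res [-2.   0.1 -1.7 -0.1 -1.3 -0.2 -1.8  1.  -1.1 -0.6 -1.6 -1.2 -1.3 -0.7
 -1.1  0.2] pocket [0.6032 0.0766] wing [0.5618 0.1892]
free z [0.5817 0.1328 0.3527 0.0227]
top in [ 21.  58. 131.] ring [100.  11.  92.]
top (array([ 0.4124, -0.2176]), np.float64(628.0), np.float64(628.0))
top (array([ 0.4124, -0.2176]), np.float64(463.0), np.float64(463.0))
scene in [ 17.  61. 124.] ring [90.  8. 97.]
scene (array([ 0.4124, -0.1824]), np.float64(698.546875), np.float64(561.0))
scene (array([ 0.4124, -0.1824]), np.float64(637.546875), np.float64(500.0))
wing [0.5567 0.1887 0.07  ] {'top': array([-2.9,  1.2]), 'scene': array([-3.8,  0.2])}
pocket [0.6049 0.0714 0.0238] {'top': array([-0.9,  0.4]), 'scene': array([-1.2, -0. ])}
lid [ 0.521  -0.1944  0.0166] {'top': array([-1. ,  0.6]), 'scene': array([-1.2, -0.1])}
```

```bash
python3 - <<'E'
from fit import *
np.set_printoptions(precision=4,suppress=True)
for cam in('top','scene'):
    im=np.load(cam+'0.npz')['im'];rg=np.load(f"reg_{cam}_lid_{1 if cam=='top' else 2}.npy")
    hsv=cv2.cvtColor(im,cv2.COLOR_RGB2HSV);rr=cv2.dilate(rg.astype(np.uint8),np.ones((7,7)))>0
    m=rr&(hsv[...,1]>35)&(hsv[...,0]<35)
    m=cv2.morphologyEx(m.astype(np.uint8),cv2.MORPH_OPEN,np.ones((3,3)))>0
    for mm in(rg,m):print(cam,fitlid(cam,mm,.521,-.194,.012))
    P=cloud(cam,np.load(cam+'0.npz')['D']);k=rr&(P[...,2]>.044);print('knob top cloud',P[k].mean(0),np.median(P[k][:,2]),k.sum())
    b=np.load(f'{cam}0.npz')
    m2=(np.abs(P[...,2]-.012)<.006)&(P[...,1]<-.1)&(P[...,1]>-.45); print('flat z board',np.median(P[m2][:,2]))
    m3=(np.abs(P[...,2])<.012)&(P[...,1]<.15)&(P[...,1]>-.0)&(P[...,0]<.5)&(P[...,0]>.35); print('table z',np.median(P[m3][:,2]))
    m4=(np.abs(P[...,2]-.087)<.006)&(np.hypot(P[...,0]-.56,P[...,1]-.19)<.04);Q=P[m4];print('wing top',Q.mean(0),m4.sum());u,s,vt=np.linalg.svd(Q[:,:2]-Q[:,:2].mean(0));print('dir deg',np.degrees(np.arctan2(vt[0,1],vt[0,0])),s)
E
```

```text
top (array([ 0.5166, -0.1974]), np.float64(31.328125), np.float64(628.0))
top (array([ 0.516 , -0.1966]), np.float64(27.578125), np.float64(630.0))
knob top cloud [ 0.5164 -0.1943  0.0716] 0.053155877953551034 105
flat z board 0.011545530185784303
table z -0.0008465746538615093
wing top [0.5627 0.1859 0.0872] 143
dir deg -103.0689168187662 [0.1462 0.0397]
scene (array([ 0.514 , -0.1926]), np.float64(37.890625), np.float64(561.0))
scene (array([ 0.5144, -0.194 ]), np.float64(35.6875), np.float64(557.0))
knob top cloud [ 0.5448 -0.1707  0.0761] 0.05369439303751761 112
flat z board 0.012646290150338468
table z 0.0010952949378252308
wing top [0.5653 0.1927 0.0874] 229
dir deg 77.54386764810026 [0.1872 0.0486]
```

```bash
cat >> h.py <<'E'
def rows_to(pos,zyaw,verbose=True):
    """shift(mm), turn(deg) in tool axes from present measured pose to TCP pos, tool x down, tool z at world yaw (deg) (nearest of yaw / yaw+180 printed both)"""
    s=arm.observe();Rc=R.from_rotvec(s['ee_rot']);sh=Rc.inv().apply(np.array(pos)-s['position'])*1e3
    for y in(zyaw,zyaw+180):
        a=np.radians(y);z=np.array([np.cos(a),np.sin(a),0]);x=np.array([0,0,-1.]);Rt=R.from_matrix(np.c_[x,np.cross(z,x),z])
        print('yaw',y,'shift',np.round(sh,1),'turn',np.round((Rc.inv()*Rt).as_rotvec(degrees=True),1))
def st():
    s=arm.observe();M=R.from_rotvec(s['ee_rot']).as_matrix()
    print('t',round(s['clock'],2),'pos',np.round(s['position'],4),'zyaw',round(np.degrees(np.arctan2(M[1,2],M[0,2])),2),'x',np.round(M[:,0],3),'q',np.round(s['joints'],2),'F',np.round(s['force'],1),'T',np.round(s['ft_torque'],2),'w',round(s['width'],3))
E
python3 - <<'E'
from h import *
st()
print(R.from_rotvec(arm.observe()['ee_rot']).as_matrix().round(3))
for y in(90,0,110):rows_to((.515,-.195,.15),y)
E
```

```text
t 0.95 pos [0.2387 0.5777 0.2267] zyaw 67.54 x [ 0.  0. -1.] q [-1.28  0.43  0.03  1.57 -0.01  1.13 -0.08] F [ 0.1  0.3 -0.3] T [ 0.01 -0.02 -0.03] w 1.0
[[ 0.    -0.924  0.382]
 [ 0.     0.382  0.924]
 [-1.    -0.     0.   ]]
yaw 90 shift [  76.7 -550.5 -608.5] turn [-22.5   0.    0. ]
yaw 270 shift [  76.7 -550.5 -608.5] turn [157.5   0.   -0. ]
yaw 0 shift [  76.7 -550.5 -608.5] turn [67.5  0.  -0. ]
yaw 180 shift [  76.7 -550.5 -608.5] turn [-112.5    0.     0. ]
yaw 110 shift [  76.7 -550.5 -608.5] turn [-42.5   0.    0. ]
yaw 290 shift [  76.7 -550.5 -608.5] turn [137.5   0.   -0. ]
```

Emit:
send_rows(
  rows=[
    [[50,-550,-608,67,0,0,60],[50,-550,-608,67,0,0,60],[50,-550,-608,67,0,0,60],[50,-550,-608,67,0,0,60],[50,-550,-608,67,0,0,60],[50,-550,-608,67,0,0,60],[50,-550,-608,67,0,0,60],[50,-550,-608,67,0,0,60]],
  ],
  grip_force=20,
)

```text
clock: 1.75
position: [0.3735, 0.1999, 0.2026]
ee_rot: [-0.002, 1.57, 0.004]
force: [1.6, 0.3, -0.1]
width: 0.6
```

```bash
python3 - <<'E'
from h import *
st();rows_to((.515,-.195,.12),0)
E
```

```text
t 1.75 pos [0.3735 0.1999 0.2026] zyaw 0.22 x [ 0.001  0.001 -1.   ] q [-0.96  0.12  0.39  2.09 -0.06  0.94 -0.54] F [ 1.6  0.3 -0.1] T [-0.06 -0.02  0.03] w 0.6
yaw 0 shift [  82.3 -395.5  139.9] turn [ 0.2  0.  -0.1]
yaw 180 shift [  82.3 -395.5  139.9] turn [-1.798e+02  1.000e-01  1.000e-01]
```

Emit:
send_rows(
  rows=[
    [[82,-395,140,0,0,0,60],[82,-395,140,0,0,0,60],[82,-395,140,0,0,0,60],[82,-395,140,0,0,0,60],[82,-395,140,0,0,0,60],[82,-395,140,0,0,0,60],[82,-395,140,0,0,0,60],[82,-395,140,0,0,0,60]],
  ],
)

```text
clock: 2.55
position: [0.5085, -0.1689, 0.1253]
ee_rot: [-0.008, 1.57, 0.008]
force: [0.9, 0.8, 0.2]
width: 0.599
```

```bash
python3 - <<'E'
from h import *
st();rows_to((.515,-.195,.12),0)
for n in('scene','top'):
    im,D=optics.get_image(n);np.savez(n+'1.npz',im=im,D=D);cv2.imwrite(f'pics/{n}1.png',cv2.resize(im[130:290,200:400] if n=='scene' else im[180:380,250:500],None,fx=3,fy=3,interpolation=2)[:,:,::-1])
    print(proj(n,np.array([(.515,-.195,.054),arm.observe()['position']])))
E
```

```text
t 2.55 pos [ 0.5085 -0.1689  0.1253] zyaw 0.58 x [ 0.001  0.    -1.   ] q [-0.18  0.44  0.55  1.95 -0.3   0.84  0.54] F [0.9 0.8 0.2] T [ 0.01 -0.05 -0.03] w 0.599
yaw 0 shift [  5.3 -26.2   6.2] turn [ 0.6  0.  -0. ]
yaw 180 shift [  5.3 -26.2   6.2] turn [-1.794e+02  0.000e+00  1.000e-01]
[[297.07662946 190.40432443]
 [304.85388726 160.24864287]]
[[390.01102482 281.67461121]
 [383.8687504  285.06862322]]
```

View pics/scene1.png

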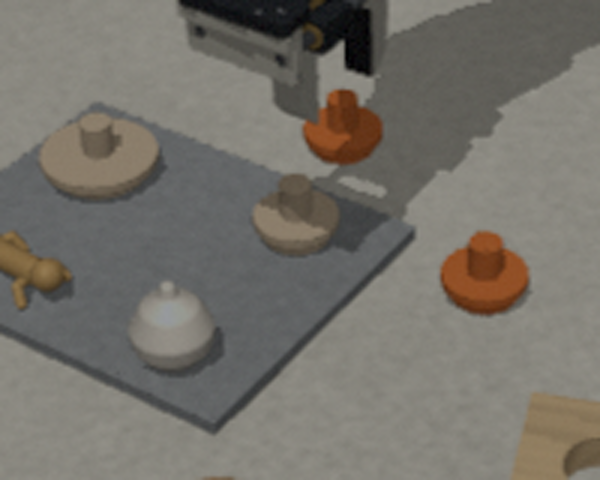

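View pics/top1.png

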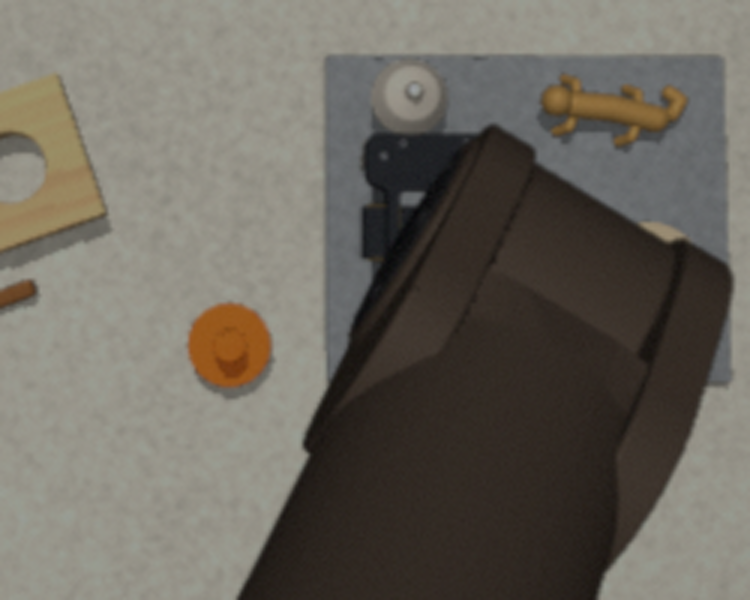

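Emit:
send_rows(
  rows=[
    [[45,-26,6,0,0,0,60],[45,-26,6,0,0,0,60],[45,-26,6,0,0,0,60],[45,-26,6,0,0,0,60],[45,-26,6,0,0,0,60],[45,-26,6,0,0,0,60],[45,-26,6,0,0,0,60],[45,-26,6,0,0,0,60]],
  ],
)

```text
clock: 3.45
position: [0.5143, -0.1927, 0.081]
ee_rot: [-0.008, 1.57, 0.008]
force: [-0.5, -0.5, -0.3]
width: 0.6
```

```bash
python3 - <<'E'
from h import *
st();rows_to((.515,-.195,.034),0)
n='scene'
im,D=optics.get_image(n);np.savez(n+'2.npz',im=im,D=D)
o=np.array([250,130]);v=cv2.resize(im[130:230,250:350],None,fx=6,fy=6,interpolation=2)[:,:,::-1].copy()
p=arm.observe()['position']
for X in(p,p+[.0275,0,0],p-[.0275,0,0],p+[.0275,.0095,0],p+[.0275,-.0095,0],p-[.0275,.0095,0],p-[.0275,-.0095,0]):
    q=(proj(n,X)-o+.5)*6;cv2.circle(v,tuple(int(a) for a in q),3,(0,0,255),-1)
cv2.imwrite('pics/scene2.png',v)
E
```

```text
t 3.45 pos [ 0.5143 -0.1927  0.081 ] zyaw 0.58 x [ 0.001  0.    -1.   ] q [-0.1   0.52  0.51  1.95 -0.36  0.76  0.62] F [-0.5 -0.5 -0.3] T [-0.08  0.04  0.06] w 0.6
yaw 0 shift [47.  -2.4  0.6] turn [ 0.6  0.  -0. ]
yaw 180 shift [47.  -2.4  0.6] turn [-1.794e+02  0.000e+00  1.000e-01]
```

View pics/scene2.png

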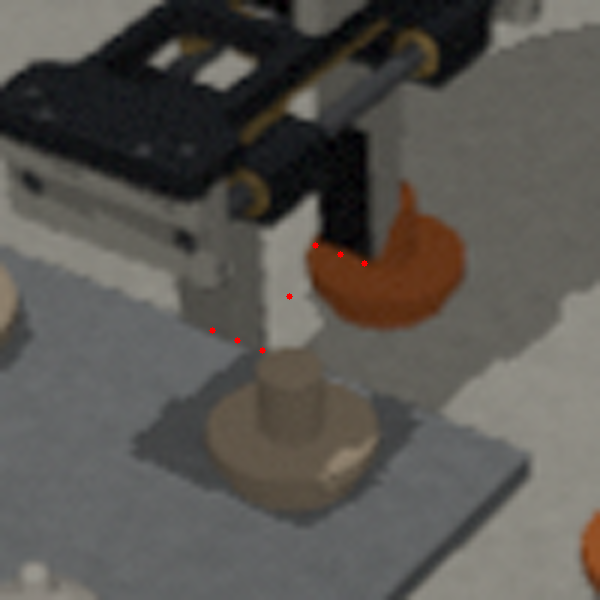

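Emit:
send_rows(
  rows=[
    [[12,-2,1,0,0,0,60],[24,-2,1,0,0,0,60],[36,-2,1,0,0,0,60],[44,-2,1,0,0,0,60],[47,-2,1,0,0,0,60],[47,-2,1,0,0,0,40],[47,-2,1,0,0,0,15],[47,-2,1,0,0,0,10]],
  ],
  grip_force=20,
)

```text
clock: 4.3
position: [0.5154, -0.1951, 0.034]
ee_rot: [-0.008, 1.57, 0.007]
force: [-0.4, -0.6, -0.2]
width: 0.382
```

```bash
python3 - <<'E'
from h import *
st()
E
```

```text
t 4.3 pos [ 0.5154 -0.1951  0.034 ] zyaw 0.54 x [ 0.001 -0.    -1.   ] q [-0.06  0.59  0.46  1.98 -0.41  0.67  0.67] F [-0.4 -0.6 -0.2] T [-0.12  0.05 -0.05] w 0.382
```

Fingers are still closing, so I'll repeat the pose until they stop.

Emit:
send_rows(
  rows=[
    [[0,0,0,0,0,0,10],[0,0,0,0,0,0,10],[0,0,0,0,0,0,10],[0,0,0,0,0,0,10],[0,0,0,0,0,0,10],[0,0,0,0,0,0,10],[0,0,0,0,0,0,10],[0,0,0,0,0,0,10]],
  ],
  grip_force=20,
)

```text
clock: 5.1
position: [0.5154, -0.195, 0.0339]
ee_rot: [-0.008, 1.57, 0.008]
force: [-0.7, 1.4, 6.4]
width: 0.234
```

```bash
python3 - <<'E'
from h import *
st()
n='scene'
im,D=optics.get_image(n);np.savez(n+'3.npz',im=im,D=D)
v=cv2.resize(im[130:230,250:350],None,fx=6,fy=6,interpolation=2)[:,:,::-1].copy()
cv2.imwrite('pics/scene3.png',v)
E
```

```text
t 5.1 pos [ 0.5154 -0.195   0.0339] zyaw 0.55 x [ 0.001  0.    -1.   ] q [-0.06  0.59  0.46  1.98 -0.41  0.67  0.67] F [-0.7  1.4  6.4] T [ 0.08  0.13 -0.03] w 0.234
```

View pics/scene3.png

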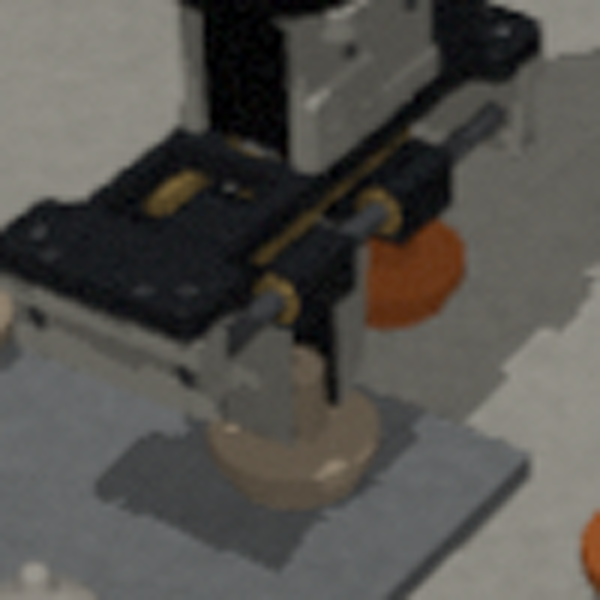

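Emit:
send_rows(
  rows=[
    [[-8,0,0,0,0,0,10],[-20,0,0,0,0,0,10],[-40,0,0,0,0,0,10],[-60,0,0,0,0,0,10],[-80,30,10,0,0,0,10],[-80,70,25,0,0,0,10],[-80,110,40,0,0,0,10],[-80,150,55,0,0,0,10]],
  ],
)

```text
clock: 5.95
position: [0.5692, -0.043, 0.1148]
ee_rot: [-0.007, 1.57, 0.007]
force: [0.6, 0.0, -1.1]
width: 0.231
```

```bash
python3 - <<'E'
from h import *
st();rows_to((.6035,.076,.085),0)
E
```

```text
t 5.95 pos [ 0.5692 -0.043   0.1148] zyaw 0.52 x [ 0.001  0.    -1.   ] q [-0.39  0.5   0.53  1.87 -0.33  0.86  0.31] F [ 0.6  0.  -1.1] T [-0.1  -0.05 -0.03] w 0.231
yaw 0 shift [ 29.9 118.6  35.4] turn [ 0.5  0.1 -0. ]
yaw 180 shift [ 29.9 118.6  35.4] turn [-1.795e+02  0.000e+00  1.000e-01]
```

Emit:
send_rows(
  rows=[
    [[0,40,12,0,0,0,10],[0,80,24,0,0,0,10],[10,118,35,0,0,0,10],[20,118,35,0,0,0,10],[30,118,35,0,0,0,10],[30,118,35,0,0,0,10],[30,118,35,0,0,0,10],[30,118,35,0,0,0,10]],
  ],
)

```text
clock: 6.75
position: [0.6027, 0.0724, 0.0843]
ee_rot: [-0.006, 1.57, 0.006]
force: [0.2, -0.1, -0.3]
width: 0.233
```

```bash
python3 - <<'E'
from fit import *
st()
for n in('scene','top'):
    im,D=optics.get_image(n);np.savez(n+'4.npz',im=im,D=D)
    a=(350,210,520,340) if n=='scene' else (150,170,320,300)
    cv2.imwrite(f'pics/{n}4.png',cv2.resize(im[a[1]:a[3],a[0]:a[2]],None,fx=4.5,fy=4.5,interpolation=2)[:,:,::-1])
n='scene'
for r in finder.regions_of(n,'lid'): print(r['bbox'],r['confidence'])
E
```

```text
t 6.75 pos [0.6027 0.0724 0.0843] zyaw 0.43 x [ 0.001 -0.    -1.   ] q [-0.55  0.59  0.5   1.8  -0.37  0.84  0.14] F [ 0.2 -0.1 -0.3] T [-0.11  0.03  0.01] w 0.233
[389.3, 248.7, 32.7, 30.6] 0.98
[303.4, 160.5, 26.5, 22.7] 0.58
[348.1, 208.3, 25.8, 22.0] 0.54
```

View pics/scene4.png

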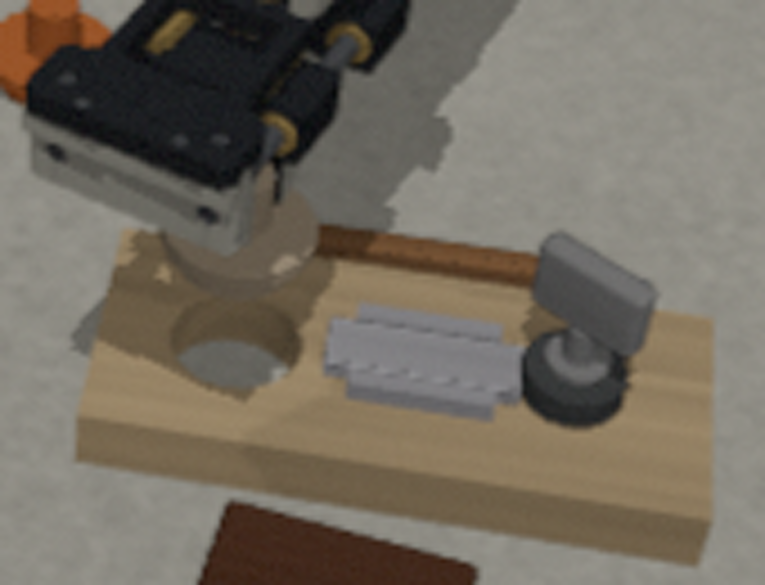

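View pics/top4.png

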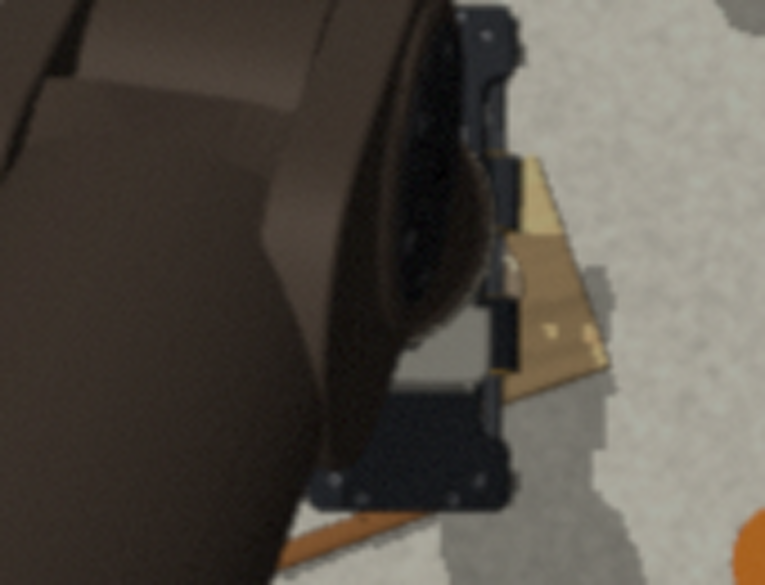

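```bash
cat > ov.py <<'E'
from fit import *
def overlay(cam,im,a,s,lid,pk,out,k=None):
    v=cv2.resize(im[a[1]:a[3],a[0]:a[2]],None,fx=s,fy=s,interpolation=2)[:,:,::-1].copy()
    v=np.clip(v.astype(float)*1.6,0,255).astype(np.uint8)
    def circ(x,y,z,r,c):
        t=np.linspace(0,2*np.pi,80);q=(proj(cam,np.c_[x+r*np.cos(t),y+r*np.sin(t),np.full(80,z)])-np.array(a[:2])+.5)*s
        cv2.polylines(v,[q.astype(np.int32)],True,c,1)
    x,y,z=lid
    circ(x,y,z,.022,(0,0,255));circ(x,y,z+.010,.028,(0,255,0));circ(x,y,z+.018,.028,(0,255,0));circ(x,y,z+.042,.011,(255,0,0))
    circ(*pk,.025,.024,(255,0,255))
    cv2.imwrite(out,v)
E
python3 - <<'E'
from ov import *
im=np.load('scene4.npz')['im']
overlay('scene',im,(370,230,440,305),8,(.6027,.0724,.0623),(.6035,.079),'pics/o4.png')
E
```

```text
(no output)
```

View pics/o4.png

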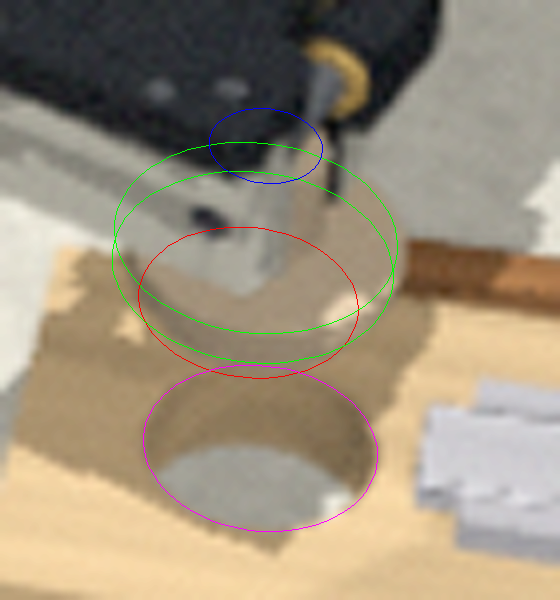

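```bash
python3 - <<'E'
from ov import *
im=np.load('scene4.npz')['im']
A=[]
for i,l in enumerate([(.6027,.0745,.0623),(.6040,.0750,.0623)]):
    overlay('scene',im,(375,235,425,305),8,l,(.6035,.0788),'pics/t.png');A.append(cv2.imread('pics/t.png'))
cv2.imwrite('pics/o4b.png',np.hstack(A))
E
```

```text
(no output)
```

View pics/o4b.png

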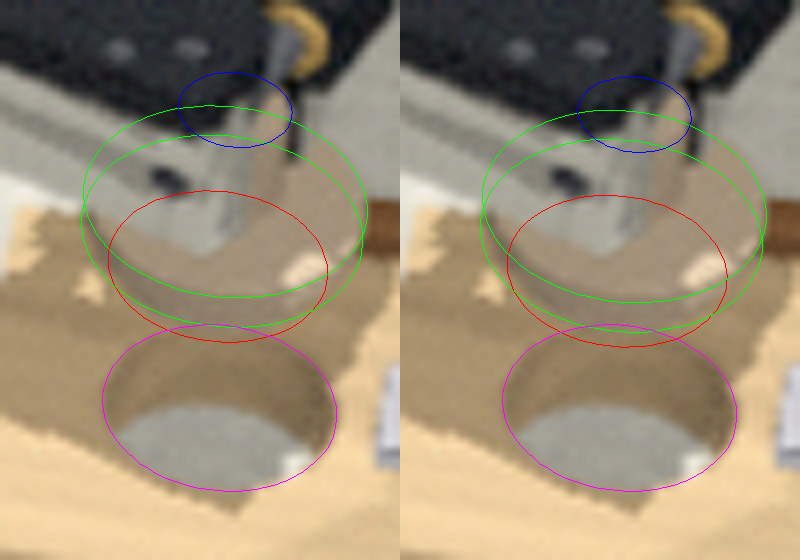

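Emit:
send_rows(
  rows=[
    [[0,4,1,0,0,0,10],[8,4,1,0,0,0,10],[16,4,1,0,0,0,10],[24,4,1,0,0,0,10],[31,4,1,0,0,0,10],[31,4,1,0,0,0,10],[31,4,1,0,0,0,10],[31,4,1,0,0,0,10]],
  ],
)

```text
clock: 7.7
position: [0.6037, 0.0778, 0.0528]
ee_rot: [-0.007, 1.57, 0.007]
force: [0.5, 0.2, -0.8]
width: 0.229
```

```bash
python3 - <<'E'
from ov import *
st();p=arm.observe()['position']
im,D=optics.get_image('scene');np.savez('scene5.npz',im=im,D=D)
overlay('scene',im,(375,235,450,310),8,(p[0],p[1]+.0023,p[2]-.0219),(.6035,.0784),'pics/o5.png')
E
```

```text
t 7.7 pos [0.6037 0.0778 0.0528] zyaw 0.54 x [ 0.  0. -1.] q [-0.54  0.63  0.48  1.82 -0.4   0.78  0.15] F [ 0.5  0.2 -0.8] T [-0.08  0.02 -0.01] w 0.229
```

View pics/o5.png

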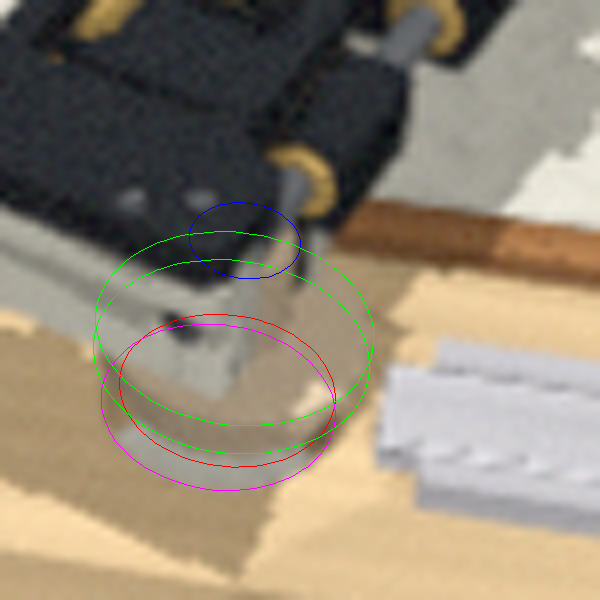

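Emit:
send_rows(
  rows=[
    [[0,-2,0,0,0,0,10],[0,-2,0,0,0,0,10],[0,-2,0,0,0,0,10],[3,-2,0,0,0,0,10],[5,-2,0,0,0,0,10],[7,-2,0,0,0,0,10],[9,-2,0,0,0,0,10],[9,-2,0,0,0,0,10]],
  ],
)

```text
clock: 8.55
position: [0.6032, 0.0759, 0.0432]
ee_rot: [-0.008, 1.571, 0.007]
force: [0.1, 0.1, -0.1]
width: 0.234
```

```bash
python3 - <<'E'
from ov import *
st();p=arm.observe()['position']
im,D=optics.get_image('scene');np.savez('scene6.npz',im=im,D=D)
overlay('scene',im,(375,235,450,310),8,(p[0],p[1]+.0023,p[2]-.0219),(.6035,.0784),'pics/o6.png')
E
```

```text
t 8.55 pos [0.6032 0.0759 0.0432] zyaw 0.55 x [-0.001 -0.    -1.   ] q [-0.53  0.65  0.47  1.83 -0.4   0.77  0.16] F [ 0.1  0.1 -0.1] T [-0.12  0.09 -0.02] w 0.234
```

View pics/o6.png

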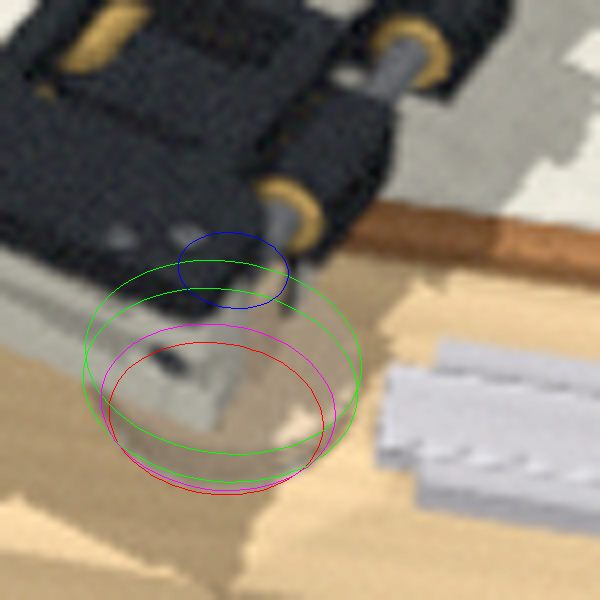

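Emit:
send_rows(
  rows=[
    [[1.5,0,0,0,0,0,10],[3,0,0,0,0,0,10],[4,0,0,0,0,0,10],[5,0,0,0,0,0,10],[5.5,0,0,0,0,0,10],[6,0,0,0,0,0,10],[6.4,0,0,0,0,0,10],[6.4,0,0,0,0,0,10]],
  ],
)

```text
clock: 9.4
position: [0.6035, 0.0759, 0.0371]
ee_rot: [-0.007, 1.571, 0.008]
force: [0.3, -0.0, 0.1]
width: 0.233
```

```bash
python3 - <<'E'
from h import *
st()
E
```

```text
t 9.4 pos [0.6035 0.0759 0.0371] zyaw 0.55 x [-0.  0. -1.] q [-0.52  0.65  0.46  1.83 -0.41  0.75  0.17] F [ 0.3 -0.   0.1] T [-0.15  0.05 -0.01] w 0.233
```

Emit:
send_rows(
  rows=[
    [[0.2,0,0,0,0,0,10],[0.4,0,0,0,0,0,10],[0.6,0,0,0,0,0,10],[0.8,0,0,0,0,0,10],[1.0,0,0,0,0,0,10],[1.0,0,0,0,0,0,10],[1.0,0,0,0,0,0,10],[1.0,0,0,0,0,0,10]],
  ],
)

```text
clock: 10.2
position: [0.6036, 0.0759, 0.0369]
ee_rot: [-0.007, 1.57, 0.008]
force: [-2.5, -0.2, 8.2]
width: 0.234
```

```bash
python3 - <<'E'
from h import *
st()
im,D=optics.get_image('scene')
cv2.imwrite('pics/s7.png',cv2.resize(im[235:310,370:450],None,fx=8,fy=8,interpolation=2)[:,:,::-1])
E
```

```text
t 10.2 pos [0.6036 0.0759 0.0369] zyaw 0.54 x [ 0.     0.001 -1.   ] q [-0.52  0.65  0.46  1.83 -0.41  0.75  0.17] F [-2.5 -0.2  8.2] T [-0.09  0.72 -0.02] w 0.234
```

View pics/s7.png

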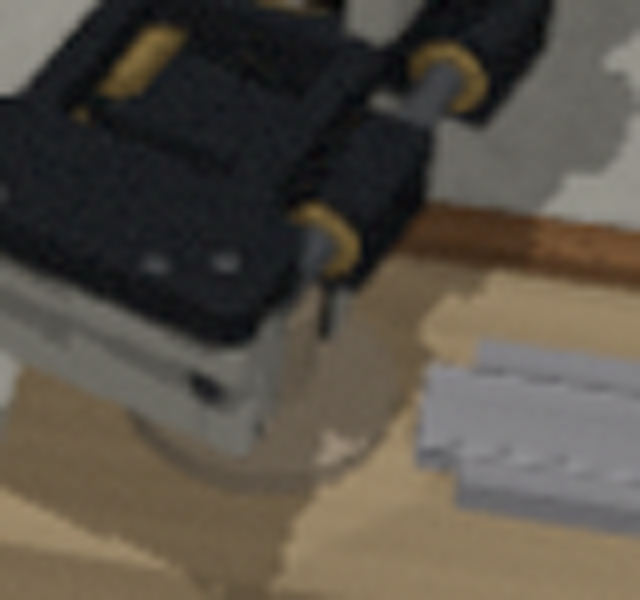

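Contact came at the predicted height with 8 N, so the lid is home. I'll ease off and open, then rise.

Emit:
send_rows(
  rows=[
    [[-0.7,0,0,0,0,0,10],[-0.7,0,0,0,0,0,30],[-0.7,0,0,0,0,0,60],[-0.7,0,0,0,0,0,60],[-0.7,0,0,0,0,0,60],[-0.7,0,0,0,0,0,60],[-0.7,0,0,0,0,0,60],[-0.7,0,0,0,0,0,60]],
  ],
)

```text
clock: 11.05
position: [0.6035, 0.0759, 0.0369]
ee_rot: [-0.008, 1.571, 0.008]
force: [1.1, -0.0, -0.2]
width: 0.599
```

Emit:
send_rows(
  rows=[
    [[-5,0,0,0,0,0,60],[-15,0,0,0,0,0,60],[-30,0,0,0,0,0,60],[-60,0,0,0,0,0,60],[-90,0,0,0,0,0,60],[-110,0,0,0,0,0,60],[-110,0,0,0,0,0,60],[-110,0,0,0,0,0,60]],
  ],
)

```text
clock: 11.85
position: [0.6038, 0.076, 0.148]
ee_rot: [-0.007, 1.569, 0.008]
force: [-0.5, 0.5, -0.8]
width: 0.602
```

```bash
python3 - <<'E'
from ov import *
st()
im,D=optics.get_image('scene');np.savez('scene8.npz',im=im,D=D)
overlay('scene',im,(360,225,520,335),5,(.6035,.0784,.015),(.6035,.0784),'pics/s8.png')
rows_to((.562,.188,.13),-13)
for r in finder.regions_of('scene','wing')[:1]: print(r['bbox'],r['confidence'])
P=cloud('scene',D);m=(np.hypot(P[...,0]-.6035,P[...,1]-.0784)<.024)&(P[...,2]>.025)&(P[...,2]<.04);print('flange z',np.median(P[m][:,2]))
E
```

```text
t 11.85 pos [0.6038 0.076  0.148 ] zyaw 0.55 x [ 0.002  0.001 -1.   ] q [-0.58  0.52  0.55  1.74 -0.32  0.97  0.1 ] F [-0.5  0.5 -0.8] T [-0.05  0.04 -0.01] w 0.602
yaw -13 shift [ 17.1 112.4 -40.1] turn [13.6 -0.  -0. ]
yaw 167 shift [ 17.1 112.4 -40.1] turn [-166.4    0.    -0. ]
[471.4, 262.0, 25.1, 32.5] 0.66
flange z 0.03411283065578147
```

View pics/s8.png

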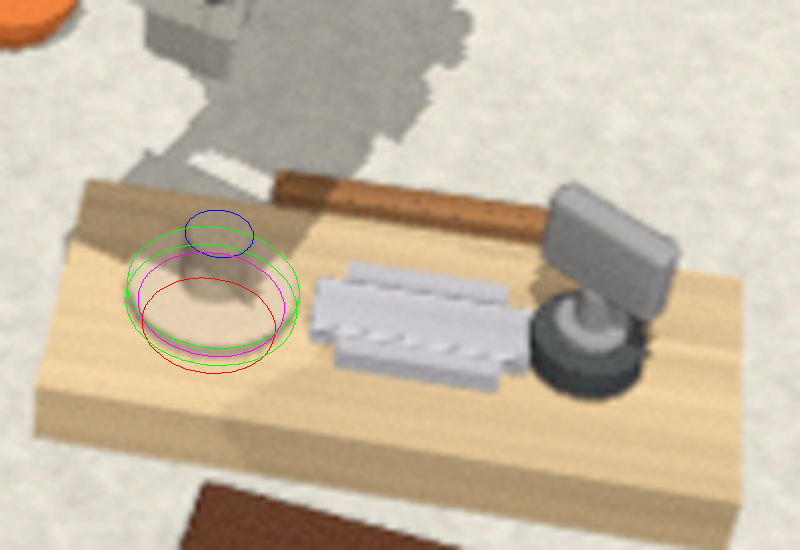

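```bash
cat > wing.py <<'E'
from h import *
def wingov(im,x,y,deg,out,a=(455,250,510,310),s=10,cam='scene'):
    v=cv2.resize(im[a[1]:a[3],a[0]:a[2]],None,fx=s,fy=s,interpolation=2)[:,:,::-1].copy()
    v=np.clip(v.astype(float)*1.6,0,255).astype(np.uint8)
    t=np.radians(deg);u=np.array([np.cos(t),np.sin(t)]);w=np.array([-u[1],u[0]])
    for z,c in((.089,(0,0,255)),(.059,(0,255,0))):
        q=[np.r_[np.array([x,y])+i*.022*u+j*.006*w,z] for i,j in((1,1),(1,-1),(-1,-1),(-1,1))]
        q=(proj(cam,np.array(q))-np.array(a[:2])+.5)*s;cv2.polylines(v,[q.astype(np.int32)],True,c,1)
    tt=np.linspace(0,6.3,60);q=(proj(cam,np.c_[x+.019*np.cos(tt),y+.019*np.sin(tt),0*tt+.039])-np.array(a[:2])+.5)*s
    cv2.polylines(v,[q.astype(np.int32)],True,(255,0,255),1)
    cv2.imwrite(out,v);return v
E
python3 - <<'E'
from wing import *
im=np.load('scene8.npz')['im'];a=wingov(im,.5616,.1914,77,'pics/w.png')
tim=np.load('top0.npz')['im'];b=wingov(tim,.5625,.1862,77,'pics/w.png',a=(170,230,225,290),cam='top')
cv2.imwrite('pics/w8.png',cv2.resize(np.hstack([a,b]),None,fx=.72,fy=.72))
E
```

```text
(no output)
```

View pics/w8.png

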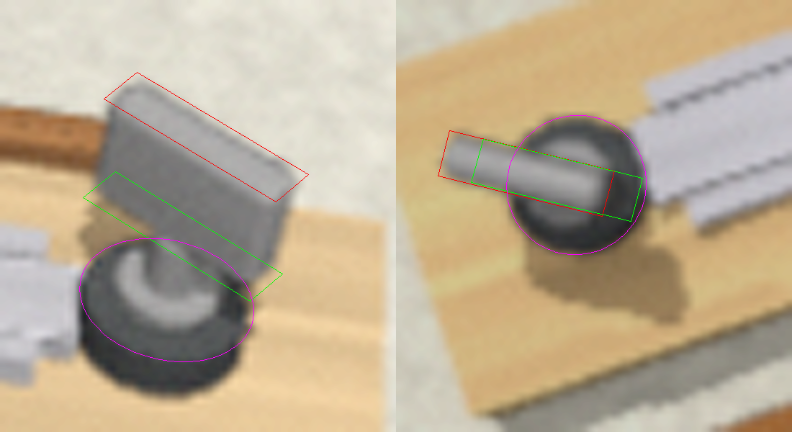

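Emit:
send_rows(
  rows=[
    [[10,40,-14,8,0,0,60],[17,80,-30,13,0,0,60],[17,112,-41,13,0,0,60],[17,112,-41,13,0,0,60],[17,112,-41,13,0,0,60],[17,112,-41,13,0,0,60],[17,112,-41,13,0,0,60],[17,112,-41,13,0,0,60]],
  ],
)

```text
clock: 12.75
position: [0.5619, 0.1862, 0.1299]
ee_rot: [0.172, 1.564, -0.172]
force: [-0.9, 0.2, -0.5]
width: 0.602
```

```bash
python3 - <<'E'
from h import *
st();rows_to((.562,.1885,.056),-13)
im,D=optics.get_image('scene');cv2.imwrite('pics/s9.png',cv2.resize(im[200:320,420:540],None,fx=5,fy=5,interpolation=2)[:,:,::-1])
E
```

```text
t 12.75 pos [0.5619 0.1862 0.1299] zyaw -12.57 x [ 0. -0. -1.] q [-0.82  0.53  0.6   1.81 -0.36  0.92 -0.28] F [-0.9  0.2 -0.5] T [-0.09  0.03  0.03] w 0.602
yaw -13 shift [73.9  2.3 -0.4] turn [0.4 0.  0. ]
yaw 167 shift [73.9  2.3 -0.4] turn [-179.6   -0.     0. ]
```

View pics/s9.png

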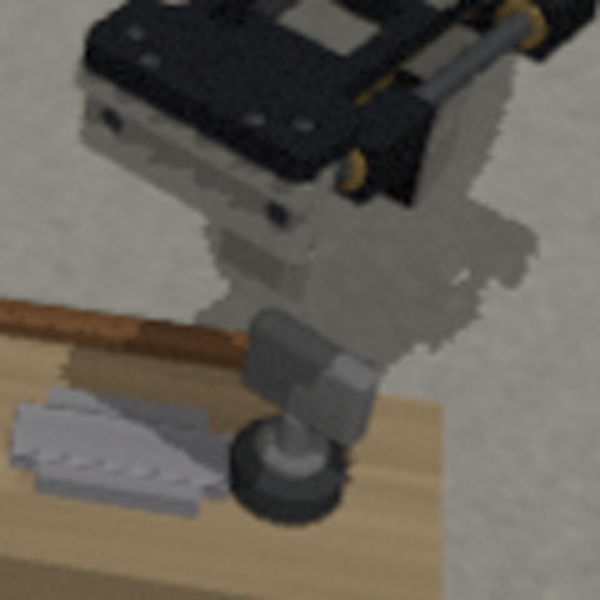

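Emit:
send_rows(
  rows=[
    [[20,1,0,0,0,0,60],[45,1,0,0,0,0,60],[65,1,0,0,0,0,60],[74,1,0,0,0,0,60],[74,1,0,0,0,0,60],[74,1,0,0,0,0,60],[74,1,0,0,0,0,60],[74,1,0,0,0,0,60]],
  ],
)

```text
clock: 13.6
position: [0.5622, 0.1887, 0.0568]
ee_rot: [0.171, 1.563, -0.17]
force: [-0.9, 1.4, -0.3]
width: 0.599
```

Emit:
send_rows(
  rows=[
    [[0,0,0,0,0,0,5],[0,0,0,0,0,0,5],[0,0,0,0,0,0,5],[0,0,0,0,0,0,5],[0,0,0,0,0,0,5],[0,0,0,0,0,0,5],[0,0,0,0,0,0,5],[0,0,0,0,0,0,5]],
  ],
  grip_force=20,
)

```text
clock: 14.4
position: [0.5621, 0.1884, 0.0559]
ee_rot: [0.171, 1.563, -0.171]
force: [2.1, -0.5, -2.0]
width: 0.127
```

```bash
python3 - <<'E'
from h import *
st()
im,D=optics.get_image('scene');cv2.imwrite('pics/s10.png',cv2.resize(im[220:320,420:540],None,fx=5,fy=5,interpolation=2)[:,:,::-1])
E
```

```text
t 14.4 pos [0.5621 0.1884 0.0559] zyaw -12.46 x [ 0.001 -0.    -1.   ] q [-0.78  0.62  0.54  1.86 -0.44  0.78 -0.23] F [ 2.1 -0.5 -2. ] T [-0.16 -0.48  0.1 ] w 0.127
```

View pics/s10.png

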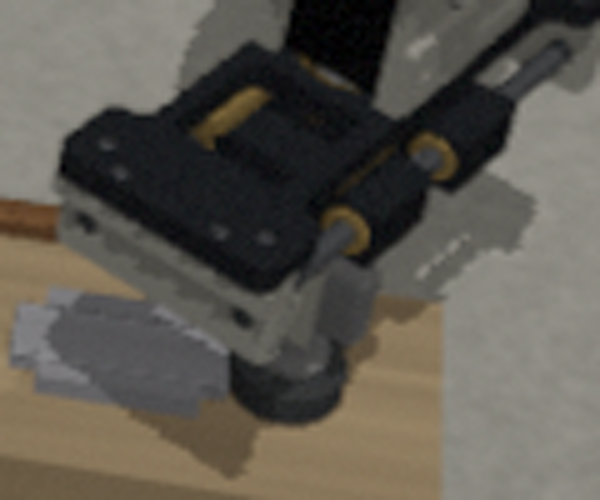

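Emit:
send_rows(
  rows=[
    [[0,0,0,5,0,0,5],[0,0,0,10,0,0,5],[0,0,0,15,0,0,5],[0,0,0,20,0,0,5],[0,0,0,25,0,0,5],[0,0,0,30,0,0,5],[0,0,0,35,0,0,5],[0,0,0,40,0,0,5]],
  ],
  grip_force=25,
)

```text
clock: 15.25
position: [0.5612, 0.189, 0.0559]
ee_rot: [0.717, 1.45, -0.717]
force: [-0.9, 0.8, 0.8]
width: 0.13
```

```bash
python3 - <<'E'
from h import *
st()
E
```

```text
t 15.25 pos [0.5612 0.189  0.0559] zyaw -52.63 x [-0.001  0.001 -1.   ] q [-0.9   0.67  0.73  1.87 -0.6   0.83 -0.77] F [-0.9  0.8  0.8] T [0.09 0.22 0.1 ] w 0.13
```

Emit:
send_rows(
  rows=[
    [[0,0,0,2,0,0,5],[0,0,0,4,0,0,5],[0,0,0,6,0,0,5],[0,0,0,8,0,0,5],[0,0,0,10,0,0,5],[0,0,0,12,0,0,5],[0,0,0,13,0,0,5],[0,0,0,13,0,0,5]],
  ],
)

```text
clock: 16.05
position: [0.561, 0.1893, 0.0559]
ee_rot: [0.889, 1.383, -0.889]
force: [-4.5, 3.9, 4.5]
width: 0.124
```

```bash
python3 - <<'E'
from h import *
st()
E
```

```text
t 16.05 pos [0.561  0.1893 0.0559] zyaw -65.51 x [-0.001  0.001 -1.   ] q [-0.93  0.69  0.79  1.87 -0.65  0.85 -0.95] F [-4.5  3.9  4.5] T [ 0.76  1.02 -0.06] w 0.124
```

Emit:
send_rows(
  rows=[
    [[0,0,0,0,0,0,5],[0,0,0,0,0,0,5],[0,0,0,1,0,0,5],[0,0,0,2,0,0,5],[0,0,0,3,0,0,5],[0,0,0,4,0,0,5],[0,0,0,4,0,0,5],[0,0,0,4,0,0,5]],
  ],
)

```text
clock: 16.85
position: [0.561, 0.1893, 0.0558]
ee_rot: [0.942, 1.359, -0.941]
force: [-3.5, 4.5, 4.0]
width: 0.131
```

```bash
python3 - <<'E'
from h import *
for i in range(3):st()
E
```

```text
t 16.85 pos [0.561  0.1893 0.0558] zyaw -69.47 x [-0.001  0.001 -1.   ] q [-0.94  0.7   0.81  1.87 -0.67  0.86 -1.01] F [-3.5  4.5  4. ] T [ 0.84  1.03 -0.04] w 0.131
t 16.85 pos [0.561  0.1893 0.0558] zyaw -69.47 x [-0.001  0.001 -1.   ] q [-0.94  0.7   0.81  1.87 -0.67  0.86 -1.01] F [-3.5  4.5  4. ] T [ 0.84  1.03 -0.04] w 0.131
t 16.85 pos [0.561  0.1893 0.0558] zyaw -69.47 x [-0.001  0.001 -1.   ] q [-0.94  0.7   0.81  1.87 -0.67  0.86 -1.01] F [-3.5  4.5  4. ] T [ 0.84  1.03 -0.04] w 0.131
```

Emit:
send_rows(
  rows=[
    [[0,0,0,1,0,0,5],[0,0,0,2,0,0,5],[0,0,0,3,0,0,5],[0,0,0,4,0,0,5],[0,0,0,4,0,0,5],[0,0,0,4,0,0,5],[0,0,0,4,0,0,5],[0,0,0,4,0,0,5]],
  ],
)

```text
clock: 17.65
position: [0.5608, 0.1892, 0.0559]
ee_rot: [0.993, 1.334, -0.994]
force: [-4.2, 3.5, 5.5]
width: 0.135
```

```bash
python3 - <<'E'
from h import *
st();print(arm.observe()['joint_efforts'])
n='scene'
im,D=optics.get_image('scene');np.savez('scene11.npz',im=im,D=D);cv2.imwrite('pics/s11.png',cv2.resize(im[220:320,390:530],None,fx=5,fy=5,interpolation=2)[:,:,::-1])
st()
E
```

```text
t 17.65 pos [0.5608 0.1892 0.0559] zyaw -73.4 x [-0.002  0.001 -1.   ] q [-0.95  0.71  0.83  1.88 -0.68  0.87 -1.06] F [-4.2  3.5  5.5] T [0.6  1.31 0.66] w 0.135
[ 3.48651588e+00 -6.13084960e+01  1.88340908e+01 -2.09174430e+01
  5.91300661e-02 -2.11670972e+00 -6.74177483e-01]
t 17.7 pos [0.5608 0.1892 0.0559] zyaw -73.4 x [-0.002  0.001 -1.   ] q [-0.95  0.71  0.83  1.88 -0.68  0.87 -1.06] F [-5.8  3.5  6.2] T [0.69 1.24 0.67] w 0.137
```

View pics/s11.png

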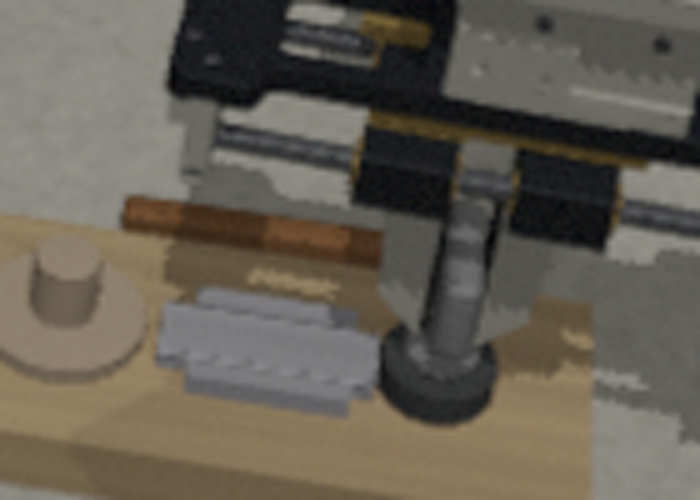

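Emit:
send_rows(
  rows=[
    [[0,0,0,-1,0,0,5],[0,0,0,-2,0,0,5],[0,0,0,-3,0,0,5],[0,0,0,-3.5,0,0,5],[0,0,0,-3.5,0,0,5],[0,0,0,-3.5,0,0,5],[0,0,0,-3.5,0,0,5],[0,0,0,-3.5,0,0,5]],
  ],
  grip_force=30,
)

```text
clock: 18.5
position: [0.5607, 0.1892, 0.0559]
ee_rot: [0.948, 1.357, -0.948]
force: [-5.8, 2.7, 5.6]
width: 0.131
```

```bash
python3 - <<'E'
from h import *
st()
E
```

```text
t 18.5 pos [0.5607 0.1892 0.0559] zyaw -69.97 x [-0.002  0.001 -1.   ] q [-0.94  0.7   0.81  1.88 -0.67  0.86 -1.01] F [-5.8  2.7  5.6] T [ 0.72  1.24 -0.05] w 0.131
```

Emit:
send_rows(
  rows=[
    [[0,0,0,0.5,0,0,5],[0,0,0,1.2,0,0,5],[0,0,0,1.2,0,0,5],[0,0,0,1.2,0,0,5],[0,0,0,1.2,0,0,5],[0,0,0,1.2,0,0,5],[0,0,0,1.2,0,0,5],[0,0,0,1.2,0,0,5]],
  ],
)

```text
clock: 19.3
position: [0.5607, 0.1893, 0.0559]
ee_rot: [0.963, 1.349, -0.964]
force: [-6.1, 3.3, 5.8]
width: 0.129
```

```bash
python3 - <<'E'
from h import *
st()
E
```

```text
t 19.3 pos [0.5607 0.1893 0.0559] zyaw -71.13 x [-0.002  0.001 -1.   ] q [-0.95  0.7   0.82  1.88 -0.67  0.86 -1.03] F [-6.1  3.3  5.8] T [0.68 1.22 0.39] w 0.129
```

Emit:
send_rows(
  rows=[
    [[0,0,0,0.5,0,0,5],[0,0,0,1.2,0,0,5],[0,0,0,1.2,0,0,5],[0,0,0,1.2,0,0,5],[0,0,0,1.2,0,0,5],[0,0,0,1.2,0,0,5],[0,0,0,1.2,0,0,5],[0,0,0,1.2,0,0,5]],
  ],
)

```text
clock: 20.1
position: [0.5608, 0.1893, 0.0559]
ee_rot: [0.979, 1.342, -0.979]
force: [-5.1, 2.9, 5.8]
width: 0.129
```

```bash
python3 - <<'E'
from h import *
st()
E
```

```text
t 20.1 pos [0.5608 0.1893 0.0559] zyaw -72.3 x [-0.002  0.001 -1.   ] q [-0.95  0.71  0.82  1.88 -0.68  0.87 -1.05] F [-5.1  2.9  5.8] T [0.64 1.29 0.6 ] w 0.129
```

Emit:
send_rows(
  rows=[
    [[0,0,0,-5,0,0,5],[0,0,0,-11,0,0,5],[0,0,0,-17,0,0,5],[0,0,0,-23,0,0,5],[0,0,0,-29,0,0,5],[0,0,0,-35,0,0,5],[0,0,0,-41,0,0,5],[0,0,0,-47,0,0,5]],
  ],
)

```text
clock: 20.9
position: [0.5617, 0.1882, 0.0559]
ee_rot: [0.345, 1.543, -0.345]
force: [-1.5, 1.0, 0.8]
width: 0.128
```

```bash
python3 - <<'E'
from h import *
st()
E
```

```text
t 20.9 pos [0.5617 0.1882 0.0559] zyaw -25.19 x [ 0. -0. -1.] q [-0.82  0.63  0.6   1.87 -0.49  0.79 -0.4 ] F [-1.5  1.   0.8] T [ 0.11  0.43 -0.12] w 0.128
```

Emit:
send_rows(
  rows=[
    [[0,0,0,-8,0,0,5],[0,0,0,-16,0,0,5],[0,0,0,-24,0,0,5],[0,0,0,-32,0,0,5],[0,0,0,-38,0,0,5],[0,0,0,-42,0,0,5],[0,0,0,-45.2,0,0,5],[0,0,0,-45.2,0,0,5]],
  ],
)

```text
clock: 21.7
position: [0.5631, 0.1882, 0.0559]
ee_rot: [-0.271, 1.551, 0.271]
force: [5.2, 1.3, -5.6]
width: 0.128
```

Emit:
send_rows(
  rows=[
    [[0,0,0,0,0,0,5],[0,0,0,0,0,0,5],[0,0,0,0,0,0,5],[0,0,0,0,0,0,5],[0,0,0,0,0,0,5],[0,0,0,0,0,0,5],[0,0,0,0,0,0,5],[0,0,0,0,0,0,5]],
  ],
  grip_force=30,
)

```text
clock: 22.5
position: [0.5631, 0.1882, 0.0559]
ee_rot: [-0.27, 1.551, 0.269]
force: [6.5, 0.7, -5.2]
width: 0.129
```

```bash
python3 - <<'E'
from h import *
st()
for n in('scene','top'):
    im,D=optics.get_image(n);np.savez(n+'12.npz',im=im,D=D);cv2.imwrite(f'pics/{n}12.png',cv2.resize(im[215:335,370:530],None,fx=5,fy=5,interpolation=2)[:,:,::-1] if n=='scene' else im[:,:,::-1])
P=cloud('scene',np.load('scene12.npz')['D']);m=(np.hypot(P[...,0]-.6035,P[...,1]-.0784)<.024)&(P[...,2]>.025)&(P[...,2]<.04);print('flange z',np.median(P[m][:,2]),m.sum())
E
```

```text
t 22.5 pos [0.5631 0.1882 0.0559] zyaw 19.67 x [ 0.003 -0.    -1.   ] q [-0.67  0.59  0.38  1.85 -0.31  0.75  0.21] F [ 6.5  0.7 -5.2] T [ 0.2  -1.05  0.05] w 0.129
flange z 0.033908300826248405 335
```

View pics/scene12.png

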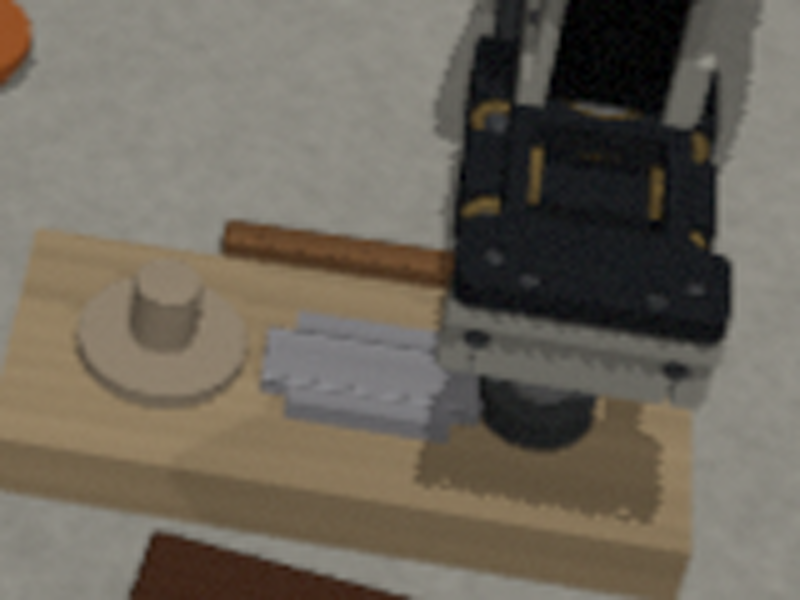

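View pics/top12.png

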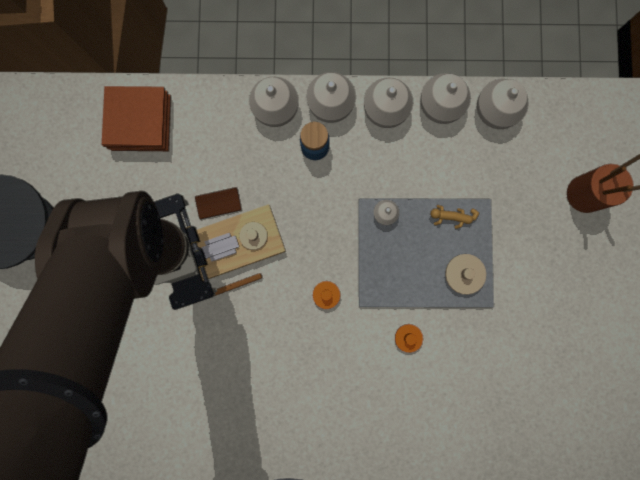

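```bash
python3 - <<'E'
from h import *
print(arm.sign_off());st()
E
```

```text
the job is handed in; nothing more can be done
None
the job is handed in; nothing more can be done
```

The lid is home in the jig pocket and released, and the thumbscrew was turned to its stop, backed off a quarter turn, and is still gripped at 30 N. I handed the job in at about 22.6 s; sign-off gives no verdict.

**Lid:** I took the small lid off the board by its knob and lined it up over the pocket using the scene camera. It touched down at the predicted height with about 8 N, and I let go after easing off that push. The last picture measured the flange top at 33.9 mm, against 33 mm expected and a camera reading about 1 mm high, so it is fully down.

**Thumbscrew:** I turned it clockwise until the torque rose to about 0.6 N m. Probing put the zero-torque seat at a tool yaw of about -70.1°, within 0.5° of what the jig's own orientation suggests. It ended at +19.7°, which is 89.8° back.

**Hold:** the torque about the screw was about 0.05 N m. The grip axis sits slightly off the screw axis, leaving a steady side and vertical load of about 8 N on the tool.

**Checks that disagreed:** the two cameras differed by up to about 6 mm along y. I averaged them and then corrected against the arm and the lid seen over the pocket. In the last top view the large lid, gecko, bulb, jar, rib and orange look-alikes look unmoved. The trimming tool was partly hidden by the gripper there; what shows of it looks unmoved.

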